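# Rake the pumice lumps level in the annealing tray

### The job

Take the small rake from its wooden stand and rake the six pumice lumps, all bunched at the far end of the annealing tray, into one even layer: two lumps in each third of the tray, as the yellow marks on the rim divide it, none on top of another. Feel for the bed, which is brittle and whose height and slope are not known, and keep the tines resting gently on it as you draw lumps from the far third to the near one; move the lumps only with the rake, never with the gripper. Then put the rake back upright in the slot of its stand, and leave the other things on the bench alone.

Things in the scene. Friction and masses are not known exactly. Their poses are not given: they have to be found in the camera images.
- tray: open dark steel tray, fixed; 275 (x) x 104 (y) x 56 high outside, walls 10 thick, inside 255 x 84. Origin at the centre of its underside, on the table; +x is its long axis, pointing to the far end. Yellow marks on the rim at x = -42.5 and +42.5 divide it into thirds. A white ceramic bed of two plates lies inside, meeting at x = 30. The far plate is level, its top 19 to 28 above the origin, unmeasured.
- tray_far (a point): inner upper edge of the far wall of the tray, at its middle (tray x = 127.5, z = 56). At the start the lumps stand in three rows of two across y, the rows 17, 49 and 81 (each within 3) from this wall, 38 (within 8) between the two of a row.
- tray_near (a point): inner upper edge of the near wall of the tray, at its middle (tray x = -127.5, z = 56). The bed in this end starts empty. From x = 30 the near plate of the bed, level across y, slopes up or down to this end by up to 0.09 rad, another slope every time and unmeasured. Both plates count as the tray, give 1 mm for every 12 N, and must never be pressed with more than 15 N.
- rake: small hand rake, 0.13 to 0.21 kg; origin at the middle of the line of tine tips, z up along the handle, y along the head. Six steel tines 4 thick, 14 apart (y -35 to 35), z 0 to 40; steel head bar 20 (x) x 78 (y), z 40 to 50; dark wooden handle 18 (x) x 24 (y), z 58 to 130. It rakes along its x axis, either way. It starts in its stand, axes along those of the stand.
- rake_grip (a point): point on the axis of the rake handle, 105 above the tine tips, to be gripped from above, best across its x faces (18 wide)
- stand: light wooden block, fixed, 60 (x) x 110 (y) x 50 high, origin at the centre of its underside; slot 10 wide (x), 86 long (y), open at the top, 44 deep. The tines hang in the slot and the head bar rests on the block: at home the rake has its origin 10 above that of the stand. Stand and tray may swap sides.
- lump0: pumice lump, grey-brown faceted disc with bevelled rims (4 in, 5 down), 25 to 27 across, 13 to 18 thick, 22 g; origin at its middle
- lump1: pumice lump, grey-brown faceted disc with bevelled rims (4 in, 5 down), 25 to 27 across, 13 to 18 thick, 22 g; origin at its middle
- lump2: pumice lump, grey-brown faceted disc with bevelled rims (4 in, 5 down), 25 to 27 across, 13 to 18 thick, 22 g; origin at its middle
- lump3: pumice lump, grey-brown faceted disc with bevelled rims (4 in, 5 down), 25 to 27 across, 13 to 18 thick, 22 g; origin at its middle
- lump4: pumice lump, grey-brown faceted disc with bevelled rims (4 in, 5 down), 25 to 27 across, 13 to 18 thick, 22 g; origin at its middle
- lump5: pumice lump, grey-brown faceted disc with bevelled rims (4 in, 5 down), 25 to 27 across, 13 to 18 thick, 22 g; origin at its middle
- graver: bystander: graver with a plastic handle, about 150 long, lying between the tray and the stand, along x; leave it alone
- flux_jar: bystander: flux jar, 56 across, 70 tall; leave it alone
- mug: bystander: white mug, 76 across, 85 tall; leave it alone
- hammer: bystander: hammer, about 240 long, lying to the left, along x; leave it alone
- pickle_bottle: bystander: blue bottle, 60 across, 130 tall; leave it alone
Mind the look-alikes: they are no part of the job. Leave any blue or turquoise look-alike of the rake alone. Leave any purple look-alike of the stand alone.

How it is judged:
By the outcome, as a careful person would: the job done as asked, in the order asked, and still so for the second after the job is handed in, with the robot touching nothing.
It also fails if it takes over 72 s, if anything falls off the work surface, if the arm or the gripper's body presses on something with over 40 N, if the wrist force passes 120 N, or if a joint passes its speed limit or range.

### The arm

A 6-joint arm with a two-finger parallel gripper is mounted at the origin on the work surface. World frame = base frame: x ahead of the robot, y to its left, z up, the work surface at z = 0. Lengths are in m, angles in rad, forces in N, time in s.
With the tool pointing down it reaches from about 0.375 to 0.9 m from the base axis. Payload 3.1 kg.
Tool frame: the origin (TCP) lies on the centre line of the jaws, within the pads' length; the fingertips stand 8 mm ahead of it and the grasp point (between the pads) lies 11 mm behind it (tip_extent is the distance from the TCP to the fingertips, in m); z points along the fingers, y is the line along which they close (so a half turn about z gives the same grasp; the last joint's range is limited). The gripper opens to 87 mm and grips with 3 to 60 N. Pads are 19 mm wide; open, the fingers measure 117 mm over their backs; the gripper's body (75 mm by 190 mm) begins 51 mm behind the grasp point.
Start: joints at [1.034, 0.527, 1.433, -0, 1.181, -0.178], TCP at [0.219, 0.585, 0.231] pointing down, gripper open.
Joint ranges: [-3.08, 3.08], [-0.75, 2.2], [0.22, 2.44], [-1.43, 4.57], [0, 2.65], [-2.85, 2.85]. Speed limits (rad/s): [2.79, 2.79, 3.14, 3.14, 3.14, 3.14].

### API

Orientations are given as a rotation vector (axis times angle).
In Python, from rig import * gives the robot as it stands.
- The arm moves only by the tool play_rows, never from a script. Its argument "plan" is a list of rows, each an object with "offset": the shift along the world's x, y, z in mm, a list of three; "rot": the turn, a rotation vector about the world's x, y, z in degrees, a list of three; "jaw": the opening, from -1 (shut) to 1 (fully open). A call has 1 to 5 rows; each row is the pose to reach, as a shift and turn from the pose commanded when the call began; what a row does not reach only later rows make up. A row lasts 1/12 s, in which the tool goes at most 41.7 mm and 7.16 degrees, less where a joint would pass 70% of its speed; a pose out of reach is approached as far as the arm can. A call with a gripper value outside its range is refused whole. The fingers move at their own pace and stop on an object; "newtons" is the grip in N (left out, the last holds). Time passes only in rows, so rows that repeat a pose let the fingers close. It gives the time, the measured TCP pose, the force, the opening and the grip force at its end, in the units of the state.
- get_state(): the state, without advancing time (a new reading comes with each control period).
- snapshot(name): name is "scene" or "top" or "wrist"; returns (picture, depth): 384x512x3 uint8, red, green, blue; 384x512 float32, m along the optical axis (not along the pixel's ray), 0 where there is no reading.
- calibration(name): a dict with "K" (3x3 intrinsics, pixels), "distortion" ([k1, k2, p1, p2, k3] as OpenCV has them; the pictures are not rectified), "world_to_cam" (4x4, takes a point from world to camera coordinates); the wrist camera has in their place "tool_from_camera" (4x4, takes a point from camera to tool coordinates, whose origin is the TCP and whose axes are the flange's). Camera axes: x right, y up, looking along -z (the intrinsics and any distortion apply to the point x, -y, -z); pixel columns grow to the right and rows downward; lengths in m; the calibration is good to about 2 mm. A picture is of the moment at which its call begins: read the wrist's pose just before it. calibration takes no time and is no camera call.
- close_job(): hands the job in; it is judged then, once.
The state is a dict: "time": time; "qpos": joint angles; "joint_vel": joint speeds; "joint_efforts": joint torques, N m; "position": TCP position; "tcp_rot": TCP orientation; "ft_force": force on the tool from outside, world axes, zero at the start; "wrist_torque": the same for the moment, N m; "width": finger opening in m; "grip_force": force on a finger pad.
Only numpy, scipy, OpenCV 4.12 (cv2) and the standard library are available. Lean on these libraries where they do the work, as an engineer would, in place of code of your own. Each camera call takes 0.05 s, during which the arm holds its last target. There are 200 camera calls.

## Working session

There is one attempt and no reset: what is moved stays moved. The work goes in short steps, Python scripts to look and compute and a tool call to move; the robot and the scene stay as the last step left them, time stands still between calls to the robot, and variables do not carry over. Pictures are saved under pics/ and viewed, at most 10 in all, crops included, and the job is handed in when it is done.

Besides the shell and the picture viewer there is one more tool, called after "Emit:" by a JSON object that holds its "name" and its "arguments", one argument or row to a line. play_rows: Moves the arm, as the interface text tells. Its arguments: {"type":"object","properties":{"plan":{"type":"array"},"newtons":{"type":"number"}},"required":["plan"]}

```bash
mkdir -p pics; cat > h.py <<'E'
from rig import *
import numpy as np, cv2
def save(n,p): cv2.imwrite('pics/'+n+'.png',cv2.cvtColor(p,cv2.COLOR_RGB2BGR))
def cam(name,st=None):
    c=calibration(name)
    K=np.array(c['K']);d=np.array(c['distortion'])
    if 'world_to_cam' in c: T=np.linalg.inv(np.array(c['world_to_cam']))
    else:
        st=st or get_state();W=np.eye(4);W[:3,:3]=cv2.Rodrigues(np.array(st['tcp_rot'],float))[0];W[:3,3]=st['position'];T=W@np.array(c['tool_from_camera'])
    return K,d,T
def ray(px,C,z):
    K,d,T=C
    u=cv2.undistortPoints(np.array(px,float).reshape(-1,1,2),K,d).reshape(-1,2)
    r=np.c_[u[:,0],-u[:,1],-np.ones(len(u))]@T[:3,:3].T
    o=T[:3,3]
    return o+r*((z-o[2])/r[:,2])[:,None]
def deproj(px,dep,C):
    K,d,T=C
    px=np.array(px).reshape(-1,2)
    u=cv2.undistortPoints(px.astype(float).reshape(-1,1,2),K,d).reshape(-1,2)
    z=dep[px[:,1].astype(int),px[:,0].astype(int)][:,None]
    return np.c_[u[:,0],-u[:,1],-np.ones(len(u))]*z@T[:3,:3].T+T[:3,3]
E
python3 - <<'E'
from h import *
s=get_state();print(s)
for n in('scene','top'):
    p,d=snapshot(n);save(n,p);np.save(n+'_d.npy',d);np.save(n+'_p.npy',p);C=cam(n);print(n,C[2].round(3).tolist(),C[0].tolist(),C[1])
E
```

```text
{'time': 0.0, 'qpos': array([ 1.03349836e+00,  5.28483181e-01,  1.43389847e+00,  2.96056106e-06,
        1.18142240e+00, -1.78521995e-01]), 'joint_vel': array([ 0.00071201, -0.0008674 , -0.00058437,  0.00028954, -0.00024691,
       -0.00110637]), 'joint_efforts': array([ 3.33299913e-04, -4.40041924e+01, -1.76590794e+01,  6.34123106e-02,
        5.82697929e-02, -1.81341043e-04]), 'position': array([0.2190638 , 0.58457933, 0.2295624 ]), 'tcp_rot': array([-0.56040901, -3.090413  ,  0.00325123]), 'ft_force': array([ 0.23141548,  0.47734852, -0.22256218]), 'wrist_torque': array([-0.019401  , -0.01607085,  0.01722458]), 'grip_force': 0.0, 'width': 0.08680383477465767}
scene [[0.048, -0.64, 0.767, 1.603], [0.999, 0.033, -0.034, -0.048], [-0.004, 0.768, 0.641, 0.929], [0.0, 0.0, 0.0, 1.0]] [[459.1349436022793, 0.0, 255.96905168308334], [0.0, 459.1349436022793, 200.45640890814144], [0.0, 0.0, 1.0]] [-0.14009843  0.          0.          0.          0.        ]
top [[0.01, 0.994, -0.113, 0.437], [-1.0, 0.011, 0.003, 0.03], [0.004, 0.113, 0.994, 1.258], [0.0, 0.0, 0.0, 1.0]] [[441.85283750341154, 0.0, 253.66777476256038], [0.0, 441.85283750341154, 192.0360902947093], [0.0, 0.0, 1.0]] [0.00475451 0.         0.         0.         0.        ]
```

View pics/top.png

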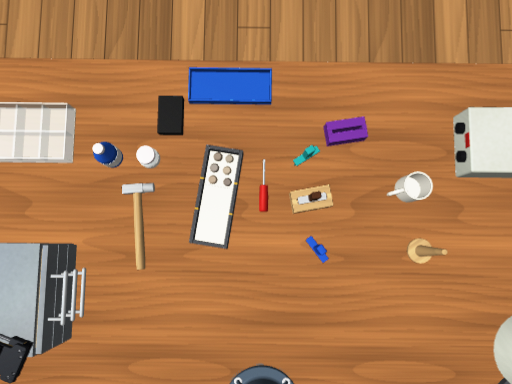

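View pics/scene.png

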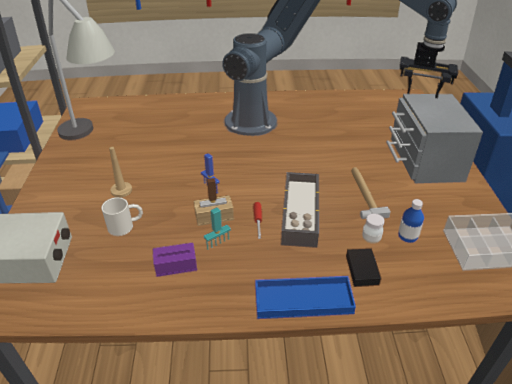

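Top view: the rake with the dark handle sits in the light wooden stand at (312,198). The look-alikes are the blue rake (317,249), the turquoise rake (306,155) and the purple stand (346,131). The tray is at (216,196), with lumps near (221,168). I choose the dark-handled rake, and I'll check it in a crop.

```bash
python3 - <<'E'
from h import *
p=np.load('top_p.npy');d=np.load('top_d.npy');C=cam('top')
vv,uu=np.mgrid[0:384,0:512];px=np.c_[uu.ravel(),vv.ravel()]
P=deproj(px,d,C).reshape(384,512,3);Z=P[...,2]
print('table z',np.median(Z[300:330,150:300]))
hsv=cv2.cvtColor(p,cv2.COLOR_RGB2HSV)
def box(m,z,name):
    n,l,s,c=cv2.connectedComponentsWithStats(m.astype(np.uint8));i=1+np.argmax(s[1:,4])
    pts=np.argwhere(l==i)[:,::-1]
    w=ray(pts,C,z)[:,:2]*1000
    r=cv2.minAreaRect(w.astype(np.float32));print(name,s[i],r,cv2.boxPoints(r).round(1).tolist())
def roi(a,b,c,e):
    m=np.zeros((384,512),bool);m[b:e,a:c]=1;return m
R=roi(180,138,252,256)
box(R&(hsv[...,2]<95)|(R&(hsv[...,1]<60)),.056,'tray')
box(R&(Z>.04)&(Z<.07),.056,'trayZ')
S=roi(280,175,345,225)
box(S&(Z>.035),.05,'standZ')
# handle
h=S&(Z>.11);print('handle',h.sum(),P[h].mean(0)*1e3,P[h].max(0))
box(S&(Z>.12),.14,'handle')
ye=R&(hsv[...,0]>18)&(hsv[...,0]<35)&(hsv[...,1]>140)&(hsv[...,2]>150)
n,l,s,c=cv2.connectedComponentsWithStats(ye.astype(np.uint8))
for i in range(1,n):print('yel',s[i,4],c[i].round(1),(ray([c[i]],C,.056)[0]*1e3).round(1))
# depths in bed
for (u,v) in[(215,200),(208,230),(203,238),(212,215),(220,185)]:
    print('bed',(P[v,u]*1e3).round(1))
cr=np.hstack([cv2.resize(p[140:260,180:350],None,fx=4,fy=4,interpolation=cv2.INTER_CUBIC)]);save('crop',cr)
E
```

```text
table z -0.0007401539803980617
tray [ 189  145   54  104 3733] ((563.0103149414062, 127.96476745605469), (105.79810333251953, 272.0382385253906), 81.37688446044922) [[420.6000061035156, 96.0999984741211], [689.5999755859375, 55.29999923706055], [705.4000244140625, 159.89999389648438], [436.5, 200.6999969482422]]
trayZ [ 189  145   54  104 1073] ((561.78857421875, 129.4176025390625), (104.55440521240234, 274.4342041015625), 81.43688201904297) [[418.29998779296875, 98.19999694824219], [689.7000122070312, 57.29999923706055], [705.2999877929688, 160.6999969482422], [433.8999938964844, 201.5]]
standZ [290 185  43  28 880] ((557.6201782226562, -131.95846557617188), (60.42725372314453, 110.92486572265625), 10.664597511291504) [[517.7000122070312, -83.0], [538.2000122070312, -192.10000610351562], [597.5999755859375, -180.89999389648438], [577.0, -71.9000015258789]]
handle 91 [ 542.76005815 -111.50711396  271.06858422] [0.56680819 0.02973034 1.25805153]
handle [311 192  10   8  72] ((557.099853515625, -131.26869201660156), (17.918354034423828, 23.172771453857422), 0.6088738441467285) [[548.0, -119.80000305175781], [548.2999877929688, -142.89999389648438], [566.2000122070312, -142.8000030517578], [565.9000244140625, -119.5999984741211]]
yel 8 [201.5 177.5] [612.5 169.7  56. ]
yel 5 [235.6 183.2] [597.7  75.8  56. ]
yel 6 [196.  208.2] [527.9 182.7  56. ]
yel 4 [230.5 213.5] [514.3  88.5  56. ]
bed [553.1 133.5  31.1]
bed [469.8 152.   22.4]
bed [447.5 165.   26. ]
bed [511.7 141.6  23.8]
bed [596.4 120.9  23.4]
```

View pics/crop.png

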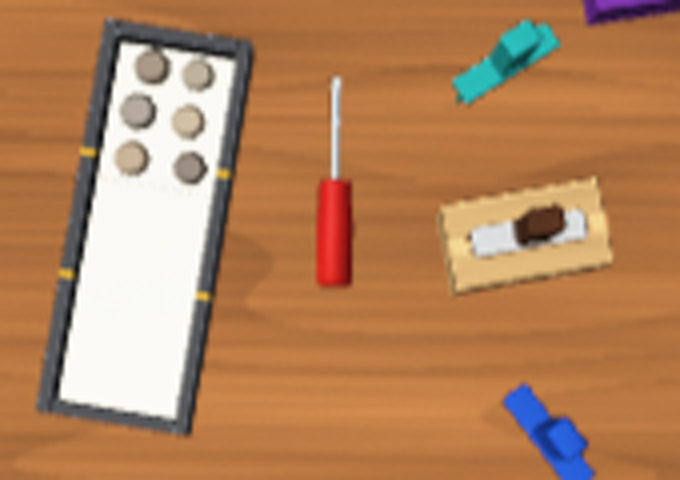

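The crop confirms it: dark handle (540,222 in the crop) in the light wooden stand, with the lumps in three rows at the tray's far end. Next I move over the tray for one wrist look at the lumps.

Emit:
{"name": "play_rows", "arguments": {
  "plan": [
    {"offset": [27, -31, 5], "rot": [0, 0, -6], "jaw": 1},
    {"offset": [54, -62, 10], "rot": [0, 0, -12], "jaw": 1},
    {"offset": [80, -93, 15], "rot": [0, 0, -18], "jaw": 1},
    {"offset": [107, -124, 20], "rot": [0, 0, -24], "jaw": 1},
    {"offset": [134, -155, 25], "rot": [0, 0, -30], "jaw": 1}
  ]
}}

```text
time: 0.52
position: [0.3539, 0.4285, 0.2553]
tcp_rot: [-1.348, -2.837, 0.001]
ft_force: [0.5, 0.3, 0.0]
width: 0.0869
grip_force: 0.0
```

Emit:
{"name": "play_rows", "arguments": {
  "plan": [
    {"offset": [27, -31, 5], "rot": [0, 0, -6], "jaw": 1},
    {"offset": [54, -62, 10], "rot": [0, 0, -12], "jaw": 1},
    {"offset": [80, -93, 15], "rot": [0, 0, -18], "jaw": 1},
    {"offset": [107, -124, 20], "rot": [0, 0, -24], "jaw": 1},
    {"offset": [134, -155, 25], "rot": [0, 0, -30], "jaw": 1}
  ]
}}

```text
time: 0.93
position: [0.488, 0.2734, 0.2805]
tcp_rot: [-2.037, -2.391, 0.001]
ft_force: [0.7, 1.1, 0.2]
width: 0.0869
grip_force: 0.0
```

Emit:
{"name": "play_rows", "arguments": {
  "plan": [
    {"offset": [27, -31, 5], "rot": [0, 0, -6], "jaw": 1},
    {"offset": [54, -62, 10], "rot": [0, 0, -12], "jaw": 1},
    {"offset": [80, -93, 15], "rot": [0, 0, -18], "jaw": 1},
    {"offset": [100, -124, 20], "rot": [0, 0, -18], "jaw": 1},
    {"offset": [100, -124, 20], "rot": [0, 0, -18], "jaw": 1}
  ]
}}

```text
time: 1.35
position: [0.5923, 0.145, 0.301]
tcp_rot: [2.383, 2.038, 0.003]
ft_force: [-0.2, 0.9, 0.2]
width: 0.0872
grip_force: 0.0
```

```bash
python3 - <<'E'
from h import *
s=get_state();print(s['time'],s['position'],s['tcp_rot'],s['qpos'],s['ft_force']);p,d=snapshot('wrist');save('w1',p);np.save('w1p',p);np.save('w1d',d)
C=cam('wrist',s);np.save('w1T',C[2]);print(C[2].round(3).tolist(),C[0].tolist(),C[1])
E
```

```text
1.35 [0.59234346 0.14498352 0.30098785] [2.38344925 2.03793394 0.00253909] [ 0.05876042  0.43538127  1.38951733 -0.00366204  1.31197998  0.2156652 ] [-0.23471693  0.92498697  0.17539667]
[[0.988, 0.151, 0.041, 0.604], [-0.156, 0.945, 0.288, 0.224], [0.005, -0.291, 0.957, 0.455], [0.0, 0.0, 0.0, 1.0]] [[337.3619447275261, 0.0, 257.2185533619692], [0.0, 337.3619447275261, 192.35280875690498], [0.0, 0.0, 1.0]] [-0.01791698  0.          0.          0.          0.        ]
```

View pics/w1.png

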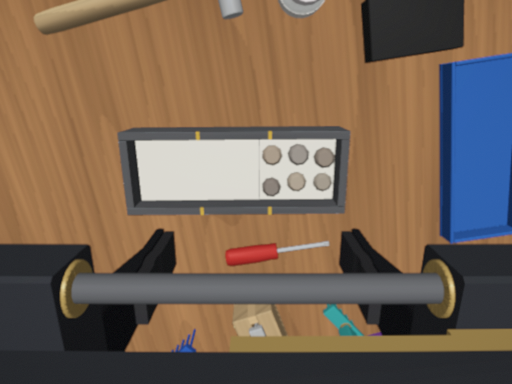

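The wrist view shows the tray rim at (120–348, 128–214), the lumps at (272,155), (298,155), (324,157), (271,187), (296,181) and (322,181), and the plate seam at column 260.

```bash
python3 - <<'E'
from h import *
p=np.load('w1p.npy');d=np.load('w1d.npy');C=cam('wrist');C=(C[0],C[1],np.load('w1T.npy'))
vv,uu=np.mgrid[0:384,0:512];px=np.c_[uu.ravel(),vv.ravel()]
P=deproj(px,d,C).reshape(384,512,3);Z=P[...,2]
hsv=cv2.cvtColor(p,cv2.COLOR_RGB2HSV)
R=np.zeros((384,512),bool);R[115:225,105:360]=1
m=R&(Z>.048)&(Z<.064)
w=P[m][:,:2]*1e3;r=cv2.minAreaRect(w.astype(np.float32));print('rim',m.sum(),r,cv2.boxPoints(r).round(1).tolist(),np.median(P[m][:,2]))
ye=R&(hsv[...,0]>18)&(hsv[...,0]<35)&(hsv[...,1]>130)&(hsv[...,2]>120)
n,l,s,c=cv2.connectedComponentsWithStats(ye.astype(np.uint8))
for i in range(1,n):
    if s[i,4]>3:print('yel',s[i,4],c[i].round(1),(ray([c[i]],C,.056)[0]*1e3).round(1))
c0=np.array(r[0]);a=np.deg2rad(-8.5);ex=np.array([np.cos(a),np.sin(a)]);ey=np.array([-ex[1],ex[0]])
q=(P[...,:2]*1e3-c0);X=q@ex;Y=q@ey
ins=R&(abs(X)<124)&(abs(Y)<38)
g=cv2.cvtColor(p,cv2.COLOR_RGB2GRAY)
lm=ins&(g<190)&(X>20)
lm=cv2.morphologyEx(lm.astype(np.uint8),cv2.MORPH_OPEN,np.ones((3,3)))
n,l,s,c=cv2.connectedComponentsWithStats(lm)
for i in range(1,n):
    if s[i,4]<60:continue
    k=l==i;t=k&(Z>np.percentile(Z[k],50));print('lump',s[i].tolist(),c[i].round(1),'X %.1f..%.1f Y %.1f..%.1f med %.1f %.1f ztop %.4f'%(np.percentile(X[k],2),np.percentile(X[k],98),np.percentile(Y[k],2),np.percentile(Y[k],98),np.median(X[k]),np.median(Y[k]),np.percentile(Z[k],80)))
for x in range(-120,125,20):
    k=ins&(g>200)&(abs(X-x)<8)&(abs(Y)<30)
    print('bed',x,k.sum(),np.round(np.median(Z[k])*1e3,1) if k.sum() else '')
E
```

```text
rim 5446 ((563.41552734375, 130.59530639648438), (104.69156646728516, 275.7995910644531), 81.34197235107422) [[419.20001220703125, 99.5999984741211], [691.9000244140625, 58.099998474121094], [707.5999755859375, 161.60000610351562], [435.0, 203.10000610351562]] 0.055611988209506885
yel 26 [197.3 135.1] [528.3 184.2  56. ]
yel 26 [269.6 134.6] [612.3 171.4  56. ]
yel 28 [201.7 210.8] [514.2  90.8  56. ]
yel 30 [269.4 210.7] [598.2  77.5  56. ]
lump [262, 145, 20, 21, 330] [271.5 154.8] X 33.8..56.8 Y 7.8..30.7 med 45.9 20.2 ztop 0.0391
lump [288, 144, 21, 21, 361] [298.  154.2] X 67.2..90.6 Y 8.6..32.2 med 77.9 21.4 ztop 0.0430
lump [314, 147, 21, 21, 347] [323.8 157.3] X 100.0..122.6 Y 3.9..27.6 med 110.5 17.3 ztop 0.0418
lump [287, 173, 19, 18, 282] [295.7 181.3] X 66.1..88.6 Y -26.2..-4.6 med 76.5 -13.7 ztop 0.0401
lump [313, 173, 19, 18, 276] [321.9 181.6] X 100.8..121.8 Y -27.5..-5.4 med 110.4 -15.5 ztop 0.0377
lump [262, 178, 19, 19, 291] [270.9 186.7] X 33.6..55.8 Y -33.7..-11.1 med 44.8 -20.8 ztop 0.0411
bed -120 413 26.3
bed -100 557 26.3
bed -80 554 26.2
bed -60 555 26.0
bed -40 552 25.8
bed -20 560 25.8
bed 0 553 25.5
bed 20 542 25.4
bed 40 215 25.3
bed 60 389 25.2
bed 80 92 25.5
bed 100 352 25.2
bed 120 90 25.2
```

Emit:
{"name": "play_rows", "arguments": {
  "plan": [
    {"offset": [-3, -36, -5], "rot": [0, 0, 4], "jaw": 1},
    {"offset": [-7, -72, -10], "rot": [0, 0, 8], "jaw": 1},
    {"offset": [-11, -108, -20], "rot": [0, 0, 12], "jaw": 1},
    {"offset": [-15, -144, -30], "rot": [0, 0, 16], "jaw": 1},
    {"offset": [-19, -180, -40], "rot": [0, 0, 19], "jaw": 1}
  ]
}}

```text
time: 1.82
position: [0.5671, -0.0286, 0.2598]
tcp_rot: [-2.003, -2.419, 0.0]
ft_force: [1.1, 0.3, 0.2]
width: 0.0874
grip_force: 0.0
```

Emit:
{"name": "play_rows", "arguments": {
  "plan": [
    {"offset": [-3, -35, -15], "rot": [0, 0, 0], "jaw": 1},
    {"offset": [-7, -70, -30], "rot": [0, 0, 0], "jaw": 1},
    {"offset": [-11, -103, -40], "rot": [0, 0, 0], "jaw": 1},
    {"offset": [-11, -103, -40], "rot": [0, 0, 0], "jaw": 1},
    {"offset": [-11, -103, -40], "rot": [0, 0, 0], "jaw": 1}
  ]
}}

```text
time: 2.23
position: [0.5563, -0.1318, 0.2194]
tcp_rot: [-2.011, -2.409, 0.0]
ft_force: [-1.0, 0.1, 0.1]
width: 0.0869
grip_force: 0.0
```

```bash
python3 - <<'E'
from h import *
s=get_state();print(s['position'],s['tcp_rot'],s['ft_force']);p,d=snapshot('wrist');save('w2',p);C=cam('wrist',s)
vv,uu=np.mgrid[0:384,0:512];px=np.c_[uu.ravel(),vv.ravel()]
P=deproj(px,d,C).reshape(384,512,3);Z=P[...,2]
near=(abs(P[...,0]-.557)<.06)&(abs(P[...,1]+.132)<.08)&(d>0)
for n,a,b in(('stand',.043,.0535),('head',.055,.064),('top',.13,.146)):
    m=near&(Z>a)&(Z<b)
    if m.sum()<20: print(n,m.sum());continue
    w=P[m]*1e3;r=cv2.minAreaRect(w[:,:2].astype(np.float32));print(n,m.sum(),r,np.median(w[:,2]))
E
```

```text
[ 0.55627716 -0.13184412  0.21937054] [-2.01078052e+00 -2.40932423e+00  2.36790595e-04] [-0.98222615  0.08284608  0.12508406]
stand 4663 ((559.9613037109375, -132.29080200195312), (60.05902099609375, 110.57579040527344), 10.720416069030762) 49.716194102776775
head 692 ((555.8007202148438, -110.45751953125), (20.022480010986328, 34.07815170288086), 10.678129196166992) 59.56749898542091
top 782 ((559.7091674804688, -131.62994384765625), (17.225902557373047, 23.774118423461914), 10.753759384155273) 139.3241671654874
```

View pics/w2.png

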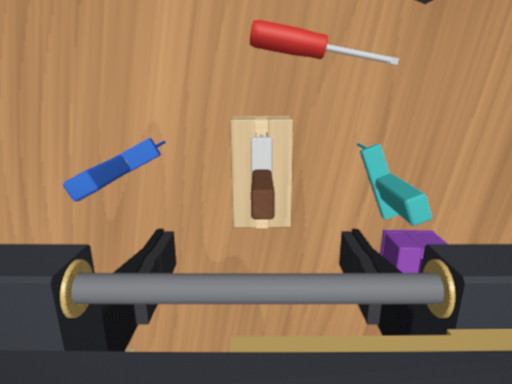

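The picture shows the dark-handled rake in the wooden stand (262,195), clear of the blue (115,170) and turquoise (395,185) rakes. Next I descend and grip.

Emit:
{"name": "play_rows", "arguments": {
  "plan": [
    {"offset": [2, 0, -30], "rot": [0, 0, 0.4], "jaw": 1},
    {"offset": [2, 0, -60], "rot": [0, 0, 0.4], "jaw": 1},
    {"offset": [2, 0, -90], "rot": [0, 0, 0.4], "jaw": 1},
    {"offset": [2, 0, -114], "rot": [0, 0, 0.4], "jaw": 1},
    {"offset": [2, 0, -114], "rot": [0, 0, 0.4], "jaw": 1}
  ]
}}

```text
time: 2.7
position: [0.5564, -0.128, 0.1027]
tcp_rot: [-1.992, -2.417, 0.003]
ft_force: [-0.4, 0.5, -0.0]
width: 0.0873
grip_force: 0.0
```

Emit:
{"name": "play_rows", "arguments": {
  "plan": [
    {"offset": [0, 0, 0], "rot": [0, 0, 0], "jaw": -1},
    {"offset": [0, 0, 0], "rot": [0, 0, 0], "jaw": -1},
    {"offset": [0, 0, 0], "rot": [0, 0, 0], "jaw": -1},
    {"offset": [0, 0, 0], "rot": [0, 0, 0], "jaw": -1},
    {"offset": [0, 0, 0], "rot": [0, 0, 0], "jaw": -1}
  ],
  "newtons": 45
}}

```text
time: 3.12
position: [0.5603, -0.132, 0.1081]
tcp_rot: [1.999, 2.419, 0.001]
ft_force: [-0.6, 0.0, 0.5]
width: 0.0617
grip_force: 0.0
```

Emit:
{"name": "play_rows", "arguments": {
  "plan": [
    {"offset": [0, 0, 0], "rot": [0, 0, 0], "jaw": -1},
    {"offset": [0, 0, 0], "rot": [0, 0, 0], "jaw": -1},
    {"offset": [0, 0, 0], "rot": [0, 0, 0], "jaw": -1},
    {"offset": [0, 0, 0], "rot": [0, 0, 0], "jaw": -1},
    {"offset": [0, 0, 0], "rot": [0, 0, 0], "jaw": -1}
  ]
}}

```text
time: 3.53
position: [0.5594, -0.1319, 0.1065]
tcp_rot: [-2.002, -2.421, 0.0]
ft_force: [-0.4, 0.1, 0.4]
width: 0.0284
grip_force: 0.0
```

```bash
python3 -c "
from h import *
s=get_state();print(s['time'],s['position'],s['tcp_rot'],s['ft_force'],s['wrist_torque'],s['width'],s['grip_force'])"
```

```text
3.5333 [ 0.55937574 -0.13188918  0.10651937] [-2.00177030e+00 -2.42110740e+00  5.86319665e-05] [-0.39000753  0.10766703  0.39719573] [-0.05675593  0.00182934  0.0259499 ] 0.02835229107835757 0.0
```

Emit:
{"name": "play_rows", "arguments": {
  "plan": [
    {"offset": [0, 0, 0], "rot": [0, 0, 0], "jaw": -1},
    {"offset": [0, 0, 0], "rot": [0, 0, 0], "jaw": -1},
    {"offset": [0, 0, 0], "rot": [0, 0, 0], "jaw": -1},
    {"offset": [0, 0, 0], "rot": [0, 0, 0], "jaw": -1},
    {"offset": [0, 0, 0], "rot": [0, 0, 0], "jaw": -1}
  ]
}}

```text
time: 3.95
position: [0.5594, -0.1318, 0.1064]
tcp_rot: [-2.001, -2.421, 0.0]
ft_force: [0.0, -0.6, -1.3]
width: 0.0175
grip_force: 45.0
```

Emit:
{"name": "play_rows", "arguments": {
  "plan": [
    {"offset": [0, 0, 0], "rot": [0, 0, 0], "jaw": -1},
    {"offset": [0, 0, 0], "rot": [0, 0, 0], "jaw": -1},
    {"offset": [0, 0, 0], "rot": [0, 0, 0], "jaw": -1},
    {"offset": [0, 0, 0], "rot": [0, 0, 0], "jaw": -1}
  ]
}}

```text
time: 4.28
position: [0.5593, -0.1317, 0.1064]
tcp_rot: [-2.001, -2.421, 0.0]
ft_force: [-0.0, 0.1, -1.3]
width: 0.0177
grip_force: 45.0
```

```bash
python3 -c "
from h import *
s=get_state();print(s['time'],s['position'],s['tcp_rot'],s['ft_force'],s['wrist_torque'],s['width'],s['grip_force'])"
```

```text
4.2833 [ 0.55928243 -0.13172591  0.10643643] [-2.00139181e+00 -2.42107082e+00  1.48085526e-04] [-0.0040738   0.11578539 -1.33847712] [-0.09203824 -0.01394215  0.00327353] 0.017661954450091798 44.989093537442386
```

Emit:
{"name": "play_rows", "arguments": {
  "plan": [
    {"offset": [0, 0, 15], "rot": [0, 0, 0], "jaw": -1},
    {"offset": [0, 0, 35], "rot": [0, 0, 0], "jaw": -1},
    {"offset": [0, 0, 60], "rot": [0, 0, 0], "jaw": -1},
    {"offset": [0, 0, 85], "rot": [0, 0, 0], "jaw": -1},
    {"offset": [0, 0, 105], "rot": [0, 0, 0], "jaw": -1}
  ]
}}

```text
time: 4.7
position: [0.5596, -0.1319, 0.2132]
tcp_rot: [2.001, 2.421, 0.0]
ft_force: [1.5, -0.2, -1.7]
width: 0.0176
grip_force: 45.0
```

Emit:
{"name": "play_rows", "arguments": {
  "plan": [
    {"offset": [5, 20, 0], "rot": [0, 0, -3], "jaw": -1},
    {"offset": [12, 50, 0], "rot": [0, 0, -6], "jaw": -1},
    {"offset": [20, 80, 0], "rot": [0, 0, -9], "jaw": -1},
    {"offset": [28, 110, 0], "rot": [0, 0, -12], "jaw": -1},
    {"offset": [36, 140, 0], "rot": [0, 0, -15], "jaw": -1}
  ]
}}

```text
time: 5.12
position: [0.5953, 0.0095, 0.2116]
tcp_rot: [-2.304, -2.135, 0.0]
ft_force: [0.7, -1.0, -0.7]
width: 0.0176
grip_force: 45.0
```

Emit:
{"name": "play_rows", "arguments": {
  "plan": [
    {"offset": [8, 30, 0], "rot": [0, 0, -3], "jaw": -1},
    {"offset": [16, 60, 0], "rot": [0, 0, -4.5], "jaw": -1},
    {"offset": [24, 90, 0], "rot": [0, 0, -4.5], "jaw": -1},
    {"offset": [29, 113, 0], "rot": [0, 0, -4.5], "jaw": -1},
    {"offset": [29, 113, 0], "rot": [0, 0, -4.5], "jaw": -1}
  ]
}}

```text
time: 5.53
position: [0.6248, 0.1261, 0.2114]
tcp_rot: [-2.377, -2.052, -0.004]
ft_force: [0.1, -0.8, -1.6]
width: 0.0177
grip_force: 45.0
```

Emit:
{"name": "play_rows", "arguments": {
  "plan": [
    {"offset": [0, 0, 0], "rot": [0, 0, 0], "jaw": -1},
    {"offset": [0, 0, 0], "rot": [0, 0, 0], "jaw": -1},
    {"offset": [0, 0, 0], "rot": [0, 0, 0], "jaw": -1}
  ]
}}

```text
time: 5.78
position: [0.624, 0.12, 0.2113]
tcp_rot: [-2.384, -2.046, 0.002]
ft_force: [-0.2, -0.7, -1.5]
width: 0.0175
grip_force: 45.0
```

```bash
cat >> h.py <<'E'
def rep():
    s=get_state();r=s['tcp_rot'];y=np.rad2deg(2*np.arctan2(r[1],r[0]))-90
    c=np.array([563,130.3]);a=np.deg2rad(-8.7);e=np.array([np.cos(a),np.sin(a)]);q=s['position'][:2]*1e3-c
    print('t %.2f pos'%s['time'],(s['position']*1e3).round(1),'yaw %.2f'%((y+90)%180-90),'tray X %.1f Y %.1f tipZ %.1f'%(q@e,q@[-e[1],e[0]],s['position'][2]*1e3-96.5),'F',s['ft_force'].round(2),'T',s['wrist_torque'].round(3),s['grip_force'].round(1))
    return s
E
python3 - <<'E'
from h import *
s=rep();p,d=snapshot('wrist');save('w3',p);np.save('w3p',p);np.save('w3d',d)
E
```

```text
Traceback (most recent call last):
  File "h.py", line 26, in rep
    print('t %.2f pos'%s['time'],(s['position']*1e3).round(1),'yaw %.2f'%((y+90)%180-90),'tray X %.1f Y %.1f tipZ %.1f'%(q@e,q@[-e[1],e[0]],s['position'][2]*1e3-96.5),'F',s['ft_force'].round(2),'T',s['wrist_torque'].round(3),s['grip_force'].round(1))
                                                                                                                                                                                                                                 ^^^^^^^^^^^^^^^^^^^^^
AttributeError: 'float' object has no attribute 'round'
```

```bash
sed -i "s/s\['grip_force'\].round(1)/s['grip_force']/" h.py
python3 - <<'E'
from h import *
s=rep();p,d=snapshot('wrist');save('w3',p);np.save('w3p',p);np.save('w3d',d);np.save('w3T',cam('wrist',s)[2])
E
```

```text
t 5.78 pos [624.  120.  211.3] yaw -8.72 tray X 61.9 Y -0.9 tipZ 114.8 F [-0.24 -0.71 -1.54] T [-0.048  0.08  -0.049] 44.989016451872885
```

View pics/w3.png

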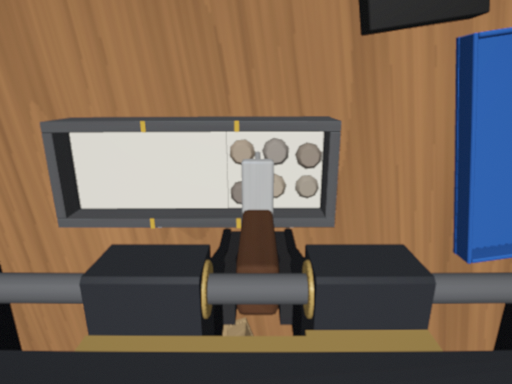

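The picture shows the held rake over the tray, its head end at (257,162), between the first and second rows. I'll measure it relative to the tray in this one view.

```bash
python3 - <<'E'
from h import *
p=np.load('w3p.npy');d=np.load('w3d.npy');C=cam('wrist');C=(C[0],C[1],np.load('w3T.npy'))
vv,uu=np.mgrid[0:384,0:512];P=deproj(np.c_[uu.ravel(),vv.ravel()],d,C).reshape(384,512,3);Z=P[...,2]*1e3
a=np.deg2rad(-8.7);e=np.array([np.cos(a),np.sin(a)]);q=P[...,:2]*1e3-[563,130.3];X=q@e;Y=q@[-e[1],e[0]]
R=np.zeros((384,512),bool);R[110:235,35:345]=1
m=R&(Z>48)&(Z<62);r=cv2.minAreaRect(np.c_[X[m],Y[m]].astype(np.float32));print('rim in tray frame',m.sum(),r)
mw=m&(Y>30);print('left rim Y',np.percentile(Y[mw],[1,99]),'far rim X',np.percentile(X[m],[1,99]))
h=(Z>155)&(Z<170)&(vv>140)&(vv<220)&(abs(uu-257)<25)
print('head',h.sum(),np.median(Z[h]),np.percentile(X[h],[1,50,99]),np.percentile(Y[h],[1,99]),cv2.minAreaRect(np.c_[X[h],Y[h]].astype(np.float32)))
t=(Z>110)&(Z<150)&(vv>140)&(vv<165)&(abs(uu-257)<12);print('tine',t.sum(),np.median(X[t]),np.median(Y[t]),np.percentile(Z[t],[2,98]))
g=cv2.cvtColor(p,cv2.COLOR_RGB2GRAY)
lm=R&(abs(X)<124)&(abs(Y)<38)&(g<190)&(X>20)&(Z<60)
n,l,s,c=cv2.connectedComponentsWithStats(cv2.morphologyEx(lm.astype(np.uint8),cv2.MORPH_OPEN,np.ones((3,3))))
for i in range(1,n):
    if s[i,4]>100:k=l==i;print('lump X %.1f..%.1f Y %.1f..%.1f'%(*np.percentile(X[k],[1,99]),*np.percentile(Y[k],[1,99])))
E
```

```text
rim in tray frame 8708 ((0.199005126953125, 0.6467971801757812), (104.47572326660156, 275.8118591308594), 89.99209594726562)
left rim Y [31.29640783 52.72545875] far rim X [-136.29648096  136.91849795]
head 1645 164.5349414343032 [52.04667092 62.09309719 71.55081487] [ 5.30450467 37.72759982] ((61.590667724609375, 19.214214324951172), (19.942607879638672, 37.440162658691406), 0.5022814869880676)
tine 41 62.12678467764777 35.34450612178056 [117.17254968 144.57307635]
lump X 34.6..58.3 Y 9.0..31.9
lump X 67.1..91.5 Y 8.9..33.5
lump X 99.9..123.1 Y 4.6..28.8
lump X 78.2..89.6 Y -28.9..-3.0
lump X 100.8..123.3 Y -26.6..-4.6
lump X 32.8..45.2 Y -36.1..-10.3
```

Emit:
{"name": "play_rows", "arguments": {
  "plan": [
    {"offset": [0.5, 1.5, -20], "rot": [0, 0, 0], "jaw": -1},
    {"offset": [0.5, 1.5, -40], "rot": [0, 0, 0], "jaw": -1},
    {"offset": [0.5, 1.5, -60], "rot": [0, 0, 0], "jaw": -1},
    {"offset": [0.5, 1.5, -70], "rot": [0, 0, 0], "jaw": -1},
    {"offset": [0.5, 1.5, -70], "rot": [0, 0, 0], "jaw": -1}
  ]
}}

```text
time: 6.25
position: [0.6229, 0.1215, 0.1389]
tcp_rot: [-2.382, -2.043, 0.007]
ft_force: [-0.6, 0.2, -1.6]
width: 0.0177
grip_force: 45.0
```

Emit:
{"name": "play_rows", "arguments": {
  "plan": [
    {"offset": [0, 0, -4], "rot": [0, 0, 0], "jaw": -1},
    {"offset": [0, 0, -8], "rot": [0, 0, 0], "jaw": -1},
    {"offset": [0, 0, -12], "rot": [0, 0, 0], "jaw": -1},
    {"offset": [0, 0, -15], "rot": [0, 0, 0], "jaw": -1},
    {"offset": [0, 0, -15], "rot": [0, 0, 0], "jaw": -1}
  ]
}}

```text
time: 6.67
position: [0.6248, 0.1227, 0.1264]
tcp_rot: [-2.383, -2.047, 0.0]
ft_force: [0.0, 0.8, -1.6]
width: 0.0179
grip_force: 45.0
```

```bash
python3 -c "
from h import *
rep()"
```

```text
t 6.67 pos [624.8 122.7 126.4] yaw -8.65 tray X 62.2 Y 1.8 tipZ 29.9 F [ 0.02  0.76 -1.64] T [-0.1   0.06 -0.02] 44.989376747980714
```

Emit:
{"name": "play_rows", "arguments": {
  "plan": [
    {"offset": [0, -0.5, -1], "rot": [0, 0, 0], "jaw": -1},
    {"offset": [0, -0.5, -2], "rot": [0, 0, 0], "jaw": -1},
    {"offset": [0, -0.5, -2.5], "rot": [0, 0, 0], "jaw": -1},
    {"offset": [0, -0.5, -2.5], "rot": [0, 0, 0], "jaw": -1}
  ]
}}

```text
time: 7.0
position: [0.6249, 0.1222, 0.1241]
tcp_rot: [2.383, 2.047, 0.0]
ft_force: [-0.1, -0.3, -2.0]
width: 0.0175
grip_force: 45.0
```

Emit:
{"name": "play_rows", "arguments": {
  "plan": [
    {"offset": [0, 0, -0.7], "rot": [0, 0, 0], "jaw": -1},
    {"offset": [0, 0, -0.7], "rot": [0, 0, 0], "jaw": -1},
    {"offset": [0, 0, -0.7], "rot": [0, 0, 0], "jaw": -1}
  ]
}}

```text
time: 7.25
position: [0.625, 0.1222, 0.1233]
tcp_rot: [2.383, 2.047, 0.0]
ft_force: [0.3, 0.4, -0.6]
width: 0.0178
grip_force: 45.0
```

Emit:
{"name": "play_rows", "arguments": {
  "plan": [
    {"offset": [0, 0, -0.4], "rot": [0, 0, 0], "jaw": -1},
    {"offset": [0, 0, -0.4], "rot": [0, 0, 0], "jaw": -1},
    {"offset": [0, 0, -0.4], "rot": [0, 0, 0], "jaw": -1}
  ]
}}

```text
time: 7.5
position: [0.625, 0.1222, 0.1229]
tcp_rot: [2.383, 2.047, 0.0]
ft_force: [0.2, -0.2, -1.8]
width: 0.0177
grip_force: 45.0
```

```bash
python3 -c "
from h import *
rep()"
```

```text
t 7.50 pos [625.  122.2 122.9] yaw -8.66 tray X 62.5 Y 1.4 tipZ 26.4 F [ 0.16 -0.23 -1.84] T [-0.074  0.065  0.01 ] 44.98919863253832
```

Emit:
{"name": "play_rows", "arguments": {
  "plan": [
    {"offset": [0, -0.5, -0.5], "rot": [0, 0, 0], "jaw": -1},
    {"offset": [0, -0.5, -0.5], "rot": [0, 0, 0], "jaw": -1},
    {"offset": [0, -0.5, -0.5], "rot": [0, 0, 0], "jaw": -1}
  ]
}}

```text
time: 7.75
position: [0.6249, 0.1217, 0.1224]
tcp_rot: [-2.383, -2.047, 0.0]
ft_force: [0.5, -0.4, -1.4]
width: 0.0179
grip_force: 45.0
```

Emit:
{"name": "play_rows", "arguments": {
  "plan": [
    {"offset": [0, 0, -0.3], "rot": [0, 0, 0], "jaw": -1},
    {"offset": [0, 0, -0.3], "rot": [0, 0, 0], "jaw": -1},
    {"offset": [0, 0, -0.3], "rot": [0, 0, 0], "jaw": -1}
  ]
}}

```text
time: 8.0
position: [0.6249, 0.1217, 0.1221]
tcp_rot: [-2.383, -2.047, 0.0]
ft_force: [0.8, -1.1, -1.7]
width: 0.0176
grip_force: 45.0
```

Emit:
{"name": "play_rows", "arguments": {
  "plan": [
    {"offset": [0, 0, -0.5], "rot": [0, 0, 0], "jaw": -1},
    {"offset": [0, 0, -0.5], "rot": [0, 0, 0], "jaw": -1},
    {"offset": [0, 0, -0.5], "rot": [0, 0, 0], "jaw": -1}
  ]
}}

```text
time: 8.25
position: [0.6249, 0.1217, 0.1216]
tcp_rot: [-2.383, -2.047, 0.0]
ft_force: [0.3, 0.3, -1.2]
width: 0.0175
grip_force: 45.0
```

Emit:
{"name": "play_rows", "arguments": {
  "plan": [
    {"offset": [0, 0, -0.4], "rot": [0, 0, 0], "jaw": -1},
    {"offset": [0, 0, -0.4], "rot": [0, 0, 0], "jaw": -1},
    {"offset": [0, 0, -0.4], "rot": [0, 0, 0], "jaw": -1}
  ]
}}

```text
time: 8.5
position: [0.625, 0.1217, 0.1213]
tcp_rot: [2.383, 2.047, 0.0]
ft_force: [1.4, -0.2, -1.6]
width: 0.0177
grip_force: 45.0
```

Emit:
{"name": "play_rows", "arguments": {
  "plan": [
    {"offset": [0, 0, -0.5], "rot": [0, 0, 0], "jaw": -1},
    {"offset": [0, 0, -0.5], "rot": [0, 0, 0], "jaw": -1},
    {"offset": [0, 0, -0.5], "rot": [0, 0, 0], "jaw": -1}
  ]
}}

```text
time: 8.75
position: [0.625, 0.1217, 0.121]
tcp_rot: [2.383, 2.047, 0.0]
ft_force: [-0.2, -0.2, 0.7]
width: 0.018
grip_force: 45.0
```

Emit:
{"name": "play_rows", "arguments": {
  "plan": [
    {"offset": [0, 0, -0.4], "rot": [0, 0, 0], "jaw": -1},
    {"offset": [0, 0, -0.4], "rot": [0, 0, 0], "jaw": -1},
    {"offset": [0, 0, -0.4], "rot": [0, 0, 0], "jaw": -1}
  ]
}}

```text
time: 9.0
position: [0.6251, 0.1217, 0.1207]
tcp_rot: [2.383, 2.047, 0.001]
ft_force: [0.0, -0.3, 1.0]
width: 0.0179
grip_force: 45.0
```

Contact: about 2.5 N net at tip height ≈24.6 mm. Next I draw row 1 toward the near end.

Emit:
{"name": "play_rows", "arguments": {
  "plan": [
    {"offset": [-4.9, 0.8, 0], "rot": [0, 0, 0], "jaw": -1},
    {"offset": [-9.9, 1.5, 0], "rot": [0, 0, 0], "jaw": -1},
    {"offset": [-14.8, 2.3, 0], "rot": [0, 0, 0], "jaw": -1},
    {"offset": [-19.8, 3.0, 0], "rot": [0, 0, 0], "jaw": -1},
    {"offset": [-24.7, 3.8, 0], "rot": [0, 0, 0], "jaw": -1}
  ]
}}

```text
time: 9.42
position: [0.6008, 0.1255, 0.1209]
tcp_rot: [2.381, 2.046, 0.003]
ft_force: [3.0, -0.2, 1.9]
width: 0.0177
grip_force: 45.0
```

```bash
python3 -c "
from h import *
rep()"
```

```text
t 9.42 pos [600.8 125.5 120.9] yaw -8.65 tray X 38.1 Y 1.0 tipZ 24.4 F [ 3.03 -0.19  1.92] T [-0.216 -0.829  0.   ] 44.985789887141436
```

Emit:
{"name": "play_rows", "arguments": {
  "plan": [
    {"offset": [-4, 0.6, 0], "rot": [0, 0, 0], "jaw": -1},
    {"offset": [-8, 1.2, 0], "rot": [0, 0, 0], "jaw": -1},
    {"offset": [-12, 1.8, 0], "rot": [0, 0, 0], "jaw": -1},
    {"offset": [-16, 2.4, 0], "rot": [0, 0, 0], "jaw": -1},
    {"offset": [-19, 2.9, 0], "rot": [0, 0, 0], "jaw": -1}
  ]
}}

```text
time: 9.83
position: [0.5818, 0.1284, 0.1209]
tcp_rot: [2.381, 2.046, 0.003]
ft_force: [3.5, 0.2, 3.9]
width: 0.0179
grip_force: 45.0
```

```bash
python3 -c "
from h import *
rep()"
```

```text
t 9.83 pos [581.8 128.4 120.9] yaw -8.65 tray X 18.9 Y 1.0 tipZ 24.4 F [3.53 0.18 3.94] T [-0.284 -1.096 -0.046] 44.988021408207715
```

Emit:
{"name": "play_rows", "arguments": {
  "plan": [
    {"offset": [-4, 0.6, 0.3], "rot": [0, 0, 0], "jaw": -1},
    {"offset": [-8, 1.2, 0.5], "rot": [0, 0, 0], "jaw": -1},
    {"offset": [-12, 1.8, 0.7], "rot": [0, 0, 0], "jaw": -1},
    {"offset": [-16, 2.4, 0.9], "rot": [0, 0, 0], "jaw": -1},
    {"offset": [-20, 3.0, 1.0], "rot": [0, 0, 0], "jaw": -1}
  ]
}}

```text
time: 10.25
position: [0.5606, 0.1314, 0.1213]
tcp_rot: [-2.383, -2.047, 0.001]
ft_force: [3.5, -1.6, 3.3]
width: 0.0178
grip_force: 45.0
```

```bash
python3 -c "
from h import *
rep()"
```

```text
t 10.25 pos [560.6 131.4 121.3] yaw -8.66 tray X -2.6 Y 0.8 tipZ 24.8 F [ 3.49 -1.63  3.34] T [-0.228 -0.943 -0.   ] 44.986905235564336
```

Emit:
{"name": "play_rows", "arguments": {
  "plan": [
    {"offset": [-4, 0.6, 0.2], "rot": [0, 0, 0], "jaw": -1},
    {"offset": [-8, 1.2, 0.4], "rot": [0, 0, 0], "jaw": -1},
    {"offset": [-12, 1.8, 0.6], "rot": [0, 0, 0], "jaw": -1},
    {"offset": [-16, 2.4, 0.8], "rot": [0, 0, 0], "jaw": -1},
    {"offset": [-20, 3.1, 1.0], "rot": [0, 0, 0], "jaw": -1}
  ]
}}

```text
time: 10.67
position: [0.5394, 0.1346, 0.1218]
tcp_rot: [-2.381, -2.046, 0.004]
ft_force: [2.0, -0.6, -0.1]
width: 0.0181
grip_force: 45.0
```

```bash
python3 -c "
from h import *
rep()"
```

```text
t 10.67 pos [539.4 134.6 121.8] yaw -8.66 tray X -24.0 Y 0.7 tipZ 25.3 F [ 2.03 -0.6  -0.11] T [-0.136 -0.41   0.041] 44.98542048968375
```

Emit:
{"name": "play_rows", "arguments": {
  "plan": [
    {"offset": [-4, 0.6, -0.2], "rot": [0, 0, 0], "jaw": -1},
    {"offset": [-8, 1.2, -0.1], "rot": [0, 0, 0], "jaw": -1},
    {"offset": [-12, 1.8, 0], "rot": [0, 0, 0], "jaw": -1},
    {"offset": [-16, 2.4, 0.1], "rot": [0, 0, 0], "jaw": -1},
    {"offset": [-20, 3.0, 0.2], "rot": [0, 0, 0], "jaw": -1}
  ]
}}

```text
time: 11.08
position: [0.5197, 0.1376, 0.1221]
tcp_rot: [-2.382, -2.046, 0.003]
ft_force: [0.5, -1.1, -0.4]
width: 0.0174
grip_force: 45.0
```

```bash
python3 -c "
from h import *
rep()"
```

```text
t 11.08 pos [519.7 137.6 122.1] yaw -8.66 tray X -43.9 Y 0.7 tipZ 25.6 F [ 0.53 -1.09 -0.42] T [-0.151 -0.138 -0.037] 44.98682493343949
```

Emit:
{"name": "play_rows", "arguments": {
  "plan": [
    {"offset": [-4, 0.6, -0.3], "rot": [0, 0, 0], "jaw": -1},
    {"offset": [-8, 1.2, -0.3], "rot": [0, 0, 0], "jaw": -1},
    {"offset": [-12, 1.8, -0.2], "rot": [0, 0, 0], "jaw": -1},
    {"offset": [-16, 2.4, -0.1], "rot": [0, 0, 0], "jaw": -1},
    {"offset": [-20, 3.0, 0.0], "rot": [0, 0, 0], "jaw": -1}
  ]
}}

```text
time: 11.5
position: [0.5003, 0.1406, 0.1224]
tcp_rot: [-2.382, -2.047, 0.001]
ft_force: [1.4, -0.6, -1.2]
width: 0.0173
grip_force: 45.0
```

```bash
python3 -c "
from h import *
rep()"
```

```text
t 11.50 pos [500.3 140.6 122.4] yaw -8.66 tray X -63.5 Y 0.7 tipZ 25.9 F [ 1.42 -0.63 -1.25] T [-0.079 -0.089 -0.049] 44.98758703004569
```

Emit:
{"name": "play_rows", "arguments": {
  "plan": [
    {"offset": [-3, 0.5, -0.6], "rot": [0, 0, 0], "jaw": -1},
    {"offset": [-6, 0.9, -0.7], "rot": [0, 0, 0], "jaw": -1},
    {"offset": [-9, 1.4, -0.7], "rot": [0, 0, 0], "jaw": -1},
    {"offset": [-12, 1.8, -0.7], "rot": [0, 0, 0], "jaw": -1}
  ]
}}

```text
time: 11.83
position: [0.4895, 0.1423, 0.1221]
tcp_rot: [2.382, 2.047, 0.001]
ft_force: [1.4, 0.2, 0.7]
width: 0.0176
grip_force: 45.0
```

```bash
python3 -c "
from h import *
rep()"
```

```text
t 11.83 pos [489.5 142.3 122.1] yaw -8.66 tray X -74.5 Y 0.8 tipZ 25.6 F [1.44 0.16 0.67] T [-0.108 -0.34   0.001] 44.98581931460649
```

Emit:
{"name": "play_rows", "arguments": {
  "plan": [
    {"offset": [2, -0.3, 0.5], "rot": [0, 0, 0], "jaw": -1},
    {"offset": [3, -0.5, 20], "rot": [0, 0, 0], "jaw": -1},
    {"offset": [3, -0.5, 45], "rot": [0, 0, 0], "jaw": -1},
    {"offset": [10, -1.5, 70], "rot": [0, 0, 0], "jaw": -1},
    {"offset": [30, -4.6, 89], "rot": [0, 0, 0], "jaw": -1}
  ]
}}

```text
time: 12.25
position: [0.5153, 0.1382, 0.2115]
tcp_rot: [-2.378, -2.046, 0.008]
ft_force: [0.3, 0.5, -1.8]
width: 0.0175
grip_force: 45.0
```

Emit:
{"name": "play_rows", "arguments": {
  "plan": [
    {"offset": [34, -5.2, 0], "rot": [0, 0, 0], "jaw": -1},
    {"offset": [70, -10.7, 0], "rot": [0, 0, 0], "jaw": -1},
    {"offset": [105, -16.1, 0], "rot": [0, 0, 0], "jaw": -1},
    {"offset": [130, -19.9, 0], "rot": [0, 0, 0], "jaw": -1},
    {"offset": [138, -21.1, 0], "rot": [0, 0, 0], "jaw": -1}
  ]
}}

```text
time: 12.67
position: [0.6606, 0.1154, 0.2099]
tcp_rot: [2.383, 2.045, 0.002]
ft_force: [0.1, -0.3, -1.6]
width: 0.0176
grip_force: 45.0
```

Emit:
{"name": "play_rows", "arguments": {
  "plan": [
    {"offset": [0, 0, 0], "rot": [0, 0, 0], "jaw": -1},
    {"offset": [0, 0, 0], "rot": [0, 0, 0], "jaw": -1},
    {"offset": [0, 0, 0], "rot": [0, 0, 0], "jaw": -1}
  ]
}}

```text
time: 12.92
position: [0.6547, 0.1171, 0.21]
tcp_rot: [-2.38, -2.046, 0.005]
ft_force: [0.0, -0.8, -1.8]
width: 0.0178
grip_force: 45.0
```

```bash
cat > lumps.py <<'E'
from h import *
import sys
s=rep();p,d=snapshot('wrist');save(sys.argv[1],p);C=cam('wrist',s)
vv,uu=np.mgrid[0:384,0:512];P=deproj(np.c_[uu.ravel(),vv.ravel()],d,C).reshape(384,512,3);Z=P[...,2]*1e3
a=np.deg2rad(-8.7);e=np.array([np.cos(a),np.sin(a)]);q=P[...,:2]*1e3-[563,130.3];X=q@e;Y=q@[-e[1],e[0]]
g=cv2.cvtColor(p,cv2.COLOR_RGB2GRAY)
m=(Z>48)&(Z<62)&(abs(X)<150)&(abs(Y)<65);print('rim',cv2.minAreaRect(np.c_[X[m],Y[m]].astype(np.float32)))
lm=(abs(X)<124)&(abs(Y)<40)&(g<190)&(Z<52)&(Z>20)
n,l,st,c=cv2.connectedComponentsWithStats(cv2.morphologyEx(lm.astype(np.uint8),cv2.MORPH_OPEN,np.ones((5,5))))
for i in range(1,n):
    if st[i,4]>60:k=l==i;print('lump px',c[i].round(),'X %.1f..%.1f Y %.1f..%.1f Z %.1f'%(*np.percentile(X[k],[1,99]),*np.percentile(Y[k],[1,99]),np.percentile(Z[k],80)))
E
python3 lumps.py w4
```

```text
t 12.92 pos [654.7 117.1 210. ] yaw -8.63 tray X 92.6 Y 0.8 tipZ 113.5 F [ 0.05 -0.79 -1.79] T [-0.037  0.116 -0.021] 44.9892724910751
rim ((-0.221221923828125, 0.55462646484375), (276.1622009277344, 105.10413360595703), 0.03186839446425438)
lump px [243. 151.] X 66.9..90.3 Y 11.4..33.5 Z 42.9
lump px [279. 157.] X 100.3..123.6 Y 4.7..28.8 Z 41.9
lump px [ 76. 160.] X -101.9..-77.2 Y 2.1..26.2 Z 40.4
lump px [237. 187.] X 65.2..75.4 Y -25.3..-3.9 Z 40.1
lump px [280. 188.] X 108.4..122.9 Y -26.2..-4.3 Z 38.0
lump px [ 82. 200.] X -102.9..-78.1 Y -39.2..-16.7 Z 42.5
```

View pics/w4.png

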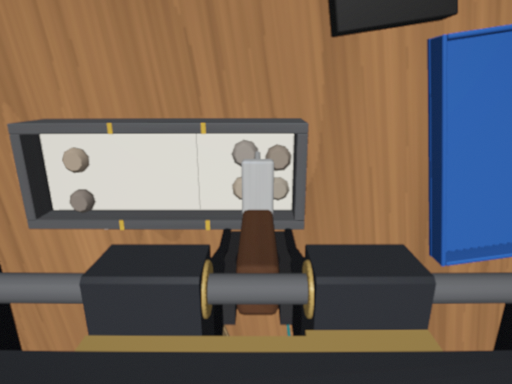

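Row 1 now lies in the near third at (76,160) and (82,200). The rake hovers by the gap between rows 2 and 3.

Emit:
{"name": "play_rows", "arguments": {
  "plan": [
    {"offset": [0, 0, -20], "rot": [0, 0, 0], "jaw": -1},
    {"offset": [0, 0, -40], "rot": [0, 0, 0], "jaw": -1},
    {"offset": [0, 0, -55], "rot": [0, 0, 0], "jaw": -1},
    {"offset": [0, 0, -55], "rot": [0, 0, 0], "jaw": -1},
    {"offset": [0, 0, -55], "rot": [0, 0, 0], "jaw": -1}
  ]
}}

```text
time: 13.38
position: [0.6555, 0.117, 0.1554]
tcp_rot: [-2.381, -2.047, 0.004]
ft_force: [0.6, 0.2, -0.4]
width: 0.0176
grip_force: 45.0
```

Emit:
{"name": "play_rows", "arguments": {
  "plan": [
    {"offset": [0, 0, 0], "rot": [0, 0, 0], "jaw": -1},
    {"offset": [0, 0, 0], "rot": [0, 0, 0], "jaw": -1}
  ]
}}

```text
time: 13.55
position: [0.658, 0.1168, 0.1576]
tcp_rot: [2.381, 2.047, 0.003]
ft_force: [0.2, 0.1, -0.9]
width: 0.0177
grip_force: 45.0
```

```bash
python3 -c "
from h import *
rep()"
```

```text
t 13.55 pos [658.  116.8 157.6] yaw -8.64 tray X 95.9 Y 1.0 tipZ 61.1 F [ 0.18  0.14 -0.88] T [-0.12   0.091 -0.028] 44.98909005895257
```

Emit:
{"name": "play_rows", "arguments": {
  "plan": [
    {"offset": [0, 0, -8], "rot": [0, 0, 0], "jaw": -1},
    {"offset": [0, 0, -16], "rot": [0, 0, 0], "jaw": -1},
    {"offset": [0, 0, -24], "rot": [0, 0, 0], "jaw": -1},
    {"offset": [0, 0, -28], "rot": [0, 0, 0], "jaw": -1},
    {"offset": [0, 0, -28], "rot": [0, 0, 0], "jaw": -1}
  ]
}}

```text
time: 13.97
position: [0.6561, 0.1165, 0.1259]
tcp_rot: [-2.381, -2.046, 0.004]
ft_force: [-0.6, -0.7, -1.0]
width: 0.0176
grip_force: 45.0
```

Emit:
{"name": "play_rows", "arguments": {
  "plan": [
    {"offset": [0, 0, 0], "rot": [0, 0, 0], "jaw": -1},
    {"offset": [0, 0, 0], "rot": [0, 0, 0], "jaw": -1}
  ]
}}

```text
time: 14.13
position: [0.6574, 0.1166, 0.1278]
tcp_rot: [2.383, 2.047, 0.0]
ft_force: [-0.6, -1.1, -1.3]
width: 0.0176
grip_force: 45.0
```

```bash
python3 -c "
from h import *
rep()"
```

```text
t 14.13 pos [657.4 116.6 127.8] yaw -8.66 tray X 95.4 Y 0.7 tipZ 31.3 F [-0.64 -1.05 -1.28] T [-0.066  0.052 -0.009] 44.98912069480866
```

Emit:
{"name": "play_rows", "arguments": {
  "plan": [
    {"offset": [0, 0, -2], "rot": [0, 0, 0], "jaw": -1},
    {"offset": [0, 0, -4], "rot": [0, 0, 0], "jaw": -1},
    {"offset": [0, 0, -5], "rot": [0, 0, 0], "jaw": -1},
    {"offset": [0, 0, -5], "rot": [0, 0, 0], "jaw": -1},
    {"offset": [0, 0, -5], "rot": [0, 0, 0], "jaw": -1}
  ]
}}

```text
time: 14.55
position: [0.6572, 0.1166, 0.1228]
tcp_rot: [-2.383, -2.047, 0.0]
ft_force: [-0.6, 0.5, -1.2]
width: 0.0179
grip_force: 45.0
```

Emit:
{"name": "play_rows", "arguments": {
  "plan": [
    {"offset": [0, 0, -0.5], "rot": [0, 0, 0], "jaw": -1},
    {"offset": [0, 0, -0.9], "rot": [0, 0, 0], "jaw": -1},
    {"offset": [0, 0, -0.9], "rot": [0, 0, 0], "jaw": -1},
    {"offset": [0, 0, -0.9], "rot": [0, 0, 0], "jaw": -1}
  ]
}}

```text
time: 14.88
position: [0.6572, 0.1166, 0.122]
tcp_rot: [2.383, 2.047, 0.0]
ft_force: [-0.3, 0.4, -1.6]
width: 0.0178
grip_force: 45.0
```

Emit:
{"name": "play_rows", "arguments": {
  "plan": [
    {"offset": [0, 0, -0.5], "rot": [0, 0, 0], "jaw": -1},
    {"offset": [0, 0, -0.9], "rot": [0, 0, 0], "jaw": -1},
    {"offset": [0, 0, -0.9], "rot": [0, 0, 0], "jaw": -1},
    {"offset": [0, 0, -0.9], "rot": [0, 0, 0], "jaw": -1}
  ]
}}

```text
time: 15.22
position: [0.6573, 0.1166, 0.1211]
tcp_rot: [2.383, 2.047, 0.0]
ft_force: [0.5, -0.8, -1.4]
width: 0.0177
grip_force: 45.0
```

Emit:
{"name": "play_rows", "arguments": {
  "plan": [
    {"offset": [0, 0, -0.4], "rot": [0, 0, 0], "jaw": -1},
    {"offset": [0, 0, -0.4], "rot": [0, 0, 0], "jaw": -1},
    {"offset": [0, 0, -0.4], "rot": [0, 0, 0], "jaw": -1}
  ]
}}

```text
time: 15.47
position: [0.6574, 0.1166, 0.1208]
tcp_rot: [2.383, 2.047, 0.0]
ft_force: [-0.0, -0.0, -0.0]
width: 0.0177
grip_force: 45.0
```

Emit:
{"name": "play_rows", "arguments": {
  "plan": [
    {"offset": [-4, 0.6, -0.2], "rot": [0, 0, 0], "jaw": -1},
    {"offset": [-8, 1.2, -0.3], "rot": [0, 0, 0], "jaw": -1},
    {"offset": [-12, 1.8, -0.3], "rot": [0, 0, 0], "jaw": -1},
    {"offset": [-16, 2.4, -0.3], "rot": [0, 0, 0], "jaw": -1},
    {"offset": [-20, 3.0, -0.3], "rot": [0, 0, 0], "jaw": -1}
  ]
}}

```text
time: 15.88
position: [0.6374, 0.1196, 0.1208]
tcp_rot: [2.382, 2.047, 0.002]
ft_force: [1.6, -0.4, 0.1]
width: 0.0179
grip_force: 45.0
```

Emit:
{"name": "play_rows", "arguments": {
  "plan": [
    {"offset": [-4, 0.6, 0], "rot": [0, 0, 0], "jaw": -1},
    {"offset": [-8, 1.2, 0], "rot": [0, 0, 0], "jaw": -1},
    {"offset": [-12, 1.8, 0], "rot": [0, 0, 0], "jaw": -1},
    {"offset": [-16, 2.4, 0], "rot": [0, 0, 0], "jaw": -1},
    {"offset": [-20, 3.0, 0], "rot": [0, 0, 0], "jaw": -1}
  ]
}}

```text
time: 16.3
position: [0.6176, 0.1226, 0.1208]
tcp_rot: [2.382, 2.047, 0.002]
ft_force: [2.7, 0.7, 2.0]
width: 0.0176
grip_force: 45.0
```

```bash
python3 -c "
from h import *
rep()"
```

```text
t 16.30 pos [617.6 122.6 120.8] yaw -8.65 tray X 55.1 Y 0.7 tipZ 24.3 F [2.67 0.66 2.02] T [-0.212 -0.687  0.018] 44.98530630720779
```

Emit:
{"name": "play_rows", "arguments": {
  "plan": [
    {"offset": [-4, 0.6, 0], "rot": [0, 0, 0], "jaw": -1},
    {"offset": [-8, 1.2, 0], "rot": [0, 0, 0], "jaw": -1},
    {"offset": [-12, 1.8, 0], "rot": [0, 0, 0], "jaw": -1},
    {"offset": [-16, 2.4, 0], "rot": [0, 0, 0], "jaw": -1},
    {"offset": [-20, 3.0, 0.1], "rot": [0, 0, 0], "jaw": -1}
  ]
}}

```text
time: 16.72
position: [0.5976, 0.1256, 0.1208]
tcp_rot: [2.382, 2.047, 0.002]
ft_force: [4.8, -0.5, 3.1]
width: 0.0177
grip_force: 45.0
```

Emit:
{"name": "play_rows", "arguments": {
  "plan": [
    {"offset": [-4, 0.6, 0], "rot": [0, 0, 0], "jaw": -1},
    {"offset": [-8, 1.2, 0.1], "rot": [0, 0, 0], "jaw": -1},
    {"offset": [-12, 1.8, 0.2], "rot": [0, 0, 0], "jaw": -1},
    {"offset": [-16, 2.4, 0.3], "rot": [0, 0, 0], "jaw": -1},
    {"offset": [-21, 3.2, 0.4], "rot": [0, 0, 0], "jaw": -1}
  ]
}}

```text
time: 17.13
position: [0.5763, 0.1288, 0.121]
tcp_rot: [2.382, 2.047, 0.001]
ft_force: [4.0, -0.5, 4.0]
width: 0.018
grip_force: 45.0
```

```bash
python3 -c "
from h import *
rep()"
```

```text
t 17.13 pos [576.3 128.8 121. ] yaw -8.66 tray X 13.4 Y 0.5 tipZ 24.5 F [ 3.96 -0.53  4.03] T [-0.277 -1.072 -0.008] 44.987562994938344
```

Emit:
{"name": "play_rows", "arguments": {
  "plan": [
    {"offset": [2, -0.3, 0.5], "rot": [0, 0, 0], "jaw": -1},
    {"offset": [3, -0.5, 20], "rot": [0, 0, 0], "jaw": -1},
    {"offset": [3, -0.5, 45], "rot": [0, 0, 0], "jaw": -1},
    {"offset": [3, -0.5, 70], "rot": [0, 0, 0], "jaw": -1},
    {"offset": [3, -0.5, 90], "rot": [0, 0, 0], "jaw": -1}
  ]
}}

```text
time: 17.55
position: [0.5754, 0.1286, 0.21]
tcp_rot: [-2.378, -2.043, 0.012]
ft_force: [1.1, -0.4, -1.2]
width: 0.0176
grip_force: 45.0
```

Emit:
{"name": "play_rows", "arguments": {
  "plan": [
    {"offset": [-2, -25, 0], "rot": [0, 0, 3], "jaw": -1},
    {"offset": [-4, -55, 0], "rot": [0, 0, 6], "jaw": -1},
    {"offset": [-6, -85, 0], "rot": [0, 0, 9], "jaw": -1},
    {"offset": [-8, -115, 0], "rot": [0, 0, 12], "jaw": -1},
    {"offset": [-10, -145, 0], "rot": [0, 0, 15], "jaw": -1}
  ]
}}

```text
time: 17.97
position: [0.5648, -0.0165, 0.2086]
tcp_rot: [-2.085, -2.337, 0.008]
ft_force: [-0.0, -0.7, -0.9]
width: 0.0178
grip_force: 45.0
```

Emit:
{"name": "play_rows", "arguments": {
  "plan": [
    {"offset": [-2, -25, 0], "rot": [0, 0, 2], "jaw": -1},
    {"offset": [-5, -55, 0], "rot": [0, 0, 4.5], "jaw": -1},
    {"offset": [-8, -85, 0], "rot": [0, 0, 4.5], "jaw": -1},
    {"offset": [-10, -105, 0], "rot": [0, 0, 4.5], "jaw": -1},
    {"offset": [-10, -115, 0], "rot": [0, 0, 4.5], "jaw": -1}
  ]
}}

```text
time: 18.38
position: [0.5556, -0.1327, 0.2086]
tcp_rot: [-1.999, -2.412, 0.004]
ft_force: [-0.5, 0.7, -2.0]
width: 0.0179
grip_force: 45.0
```

Emit:
{"name": "play_rows", "arguments": {
  "plan": [
    {"offset": [0, 0, 0], "rot": [0, 0, 0], "jaw": -1},
    {"offset": [0, 0, 0], "rot": [0, 0, 0], "jaw": -1},
    {"offset": [0, 0, 0], "rot": [0, 0, 0], "jaw": -1},
    {"offset": [0, 0, 0], "rot": [0, 0, 0], "jaw": -1},
    {"offset": [0, 0, 0], "rot": [0, 0, 0], "jaw": -1}
  ]
}}

```text
time: 18.8
position: [0.559, -0.1301, 0.2107]
tcp_rot: [-1.999, -2.422, 0.0]
ft_force: [0.8, 0.4, -1.3]
width: 0.0178
grip_force: 45.0
```

```bash
python3 - <<'E'
from h import *
rep();p,d=snapshot('top');C=cam('top');save('t2',cv2.resize(p[140:260,180:350],None,fx=4,fy=4,interpolation=cv2.INTER_CUBIC))
vv,uu=np.mgrid[0:384,0:512];W=ray(np.c_[uu.ravel(),vv.ravel()],C,.040).reshape(384,512,3)
a=np.deg2rad(-8.7);e=np.array([np.cos(a),np.sin(a)]);q=W[...,:2]*1e3-[563,130.3];X=q@e;Y=q@[-e[1],e[0]]
g=cv2.cvtColor(p,cv2.COLOR_RGB2GRAY);lm=(abs(X)<121)&(abs(Y)<36)&(g<200)
n,l,s,c=cv2.connectedComponentsWithStats(lm.astype(np.uint8))
for i in range(1,n):
    if s[i,4]>15:k=l==i;print(s[i,4],c[i].round(),'X %.1f Y %.1f'%(X[k].mean(),Y[k].mean()))
E
```

```text
t 18.80 pos [ 559.  -130.1  210.7] yaw 10.95 tray X 35.5 Y -258.0 tipZ 114.2 F [ 0.76  0.44 -1.28] T [-0.132  0.029 -0.022] 44.98913954012096
56 [218. 157.] X 110.5 Y 13.9
30 [230. 159.] X 109.6 Y -20.4
61 [211. 198.] X -6.2 Y 12.1
21 [223. 199.] X -5.4 Y -22.1
30 [208. 227.] X -88.8 Y 8.1
43 [221. 230.] X -88.8 Y -28.5
```

View pics/t2.png

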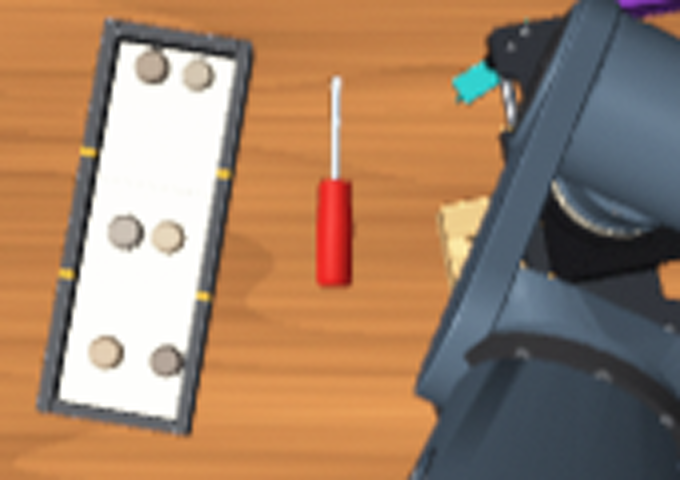

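The picture shows two lumps in each third: (152,67)/(198,75) far, (126,232)/(168,236) middle, (106,352)/(166,360) near. Next I return the rake.

Emit:
{"name": "play_rows", "arguments": {
  "plan": [
    {"offset": [0.2, -1.6, -15], "rot": [0, 0, 0], "jaw": -1},
    {"offset": [0.2, -1.6, -35], "rot": [0, 0, 0], "jaw": -1},
    {"offset": [0.2, -1.6, -52], "rot": [0, 0, 0], "jaw": -1},
    {"offset": [0.2, -1.6, -52], "rot": [0, 0, 0], "jaw": -1},
    {"offset": [0.2, -1.6, -52], "rot": [0, 0, 0], "jaw": -1}
  ]
}}

```text
time: 19.27
position: [0.5589, -0.1325, 0.1583]
tcp_rot: [-1.999, -2.42, 0.001]
ft_force: [-0.1, -1.0, -0.1]
width: 0.0177
grip_force: 45.0
```

Emit:
{"name": "play_rows", "arguments": {
  "plan": [
    {"offset": [0, 0, 0], "rot": [0, 0, 0], "jaw": -1},
    {"offset": [0, 0, 0], "rot": [0, 0, 0], "jaw": -1},
    {"offset": [0, 0, 0], "rot": [0, 0, 0], "jaw": -1},
    {"offset": [0, 0, 0], "rot": [0, 0, 0], "jaw": -1}
  ]
}}

```text
time: 19.6
position: [0.56, -0.1335, 0.1598]
tcp_rot: [2.0, 2.42, 0.001]
ft_force: [-0.1, -0.5, -1.5]
width: 0.0179
grip_force: 45.0
```

```bash
python3 - <<'E'
from h import *
s=rep();p,d=snapshot('wrist');save('w5',p);C=cam('wrist',s)
vv,uu=np.mgrid[0:384,0:512];P=deproj(np.c_[uu.ravel(),vv.ravel()],d,C).reshape(384,512,3)*1e3;Z=P[...,2]
b=np.deg2rad(10.8);e=np.array([np.cos(b),np.sin(b)]);q=P[...,:2]-s['position'][:2]*1e3;X=q@e;Y=q@[-e[1],e[0]]
m=(Z>44)&(Z<54)&(abs(X)<45)&(abs(Y)<80);print('stand rel tcp',m.sum(),np.percentile(X[m],[1,99]),np.percentile(Y[m],[1,99]),cv2.minAreaRect(np.c_[X[m],Y[m]].astype(np.float32)))
h=(Z>100)&(Z<120)&(abs(X)<16)&(abs(Y)<45)&(vv<225);print('head',h.sum(),np.median(Z[h]),np.percentile(X[h],[1,99]),np.percentile(Y[h],[1,99]))
t=(Z>60)&(Z<95)&(abs(X)<12)&(abs(Y)<45);print('tine',t.sum(),np.median(X[t]))
E
```

```text
t 19.60 pos [ 560.  -133.5  159.8] yaw 10.85 tray X 36.9 Y -261.2 tipZ 63.3 F [-0.15 -0.49 -1.48] T [-0.073  0.033 -0.014] 44.98899080324918
stand rel tcp 5457 [-29.2273629   29.60591256] [-31.76117694  56.12628555] ((0.24180221557617188, 11.155540466308594), (90.96784973144531, 60.23286437988281), 89.94374084472656)
head 1643 113.00241835816901 [-9.77877598  9.75046317] [ 6.20561052 38.73920845]
tine 42 0.0023778058433689964
```

View pics/w5.png

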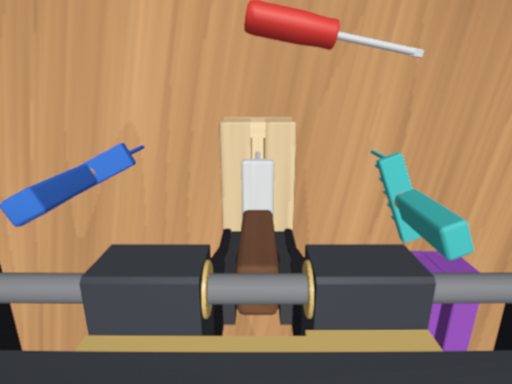

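The head (258,185) is centred over the slot (258,140), so I lower it in.

Emit:
{"name": "play_rows", "arguments": {
  "plan": [
    {"offset": [-0.2, 1.4, -8], "rot": [0, 0, 0], "jaw": -1},
    {"offset": [-0.2, 1.4, -16], "rot": [0, 0, 0], "jaw": -1},
    {"offset": [-0.2, 1.4, -24], "rot": [0, 0, 0], "jaw": -1},
    {"offset": [-0.2, 1.4, -30], "rot": [0, 0, 0], "jaw": -1},
    {"offset": [-0.2, 1.4, -30], "rot": [0, 0, 0], "jaw": -1}
  ]
}}

```text
time: 20.07
position: [0.5579, -0.1314, 0.1267]
tcp_rot: [-1.999, -2.418, 0.002]
ft_force: [-0.8, 0.6, -1.2]
width: 0.0177
grip_force: 45.0
```

Emit:
{"name": "play_rows", "arguments": {
  "plan": [
    {"offset": [0, 0, -6], "rot": [0, 0, 0], "jaw": -1},
    {"offset": [0, 0, -12], "rot": [0, 0, 0], "jaw": -1},
    {"offset": [0, 0, -18], "rot": [0, 0, 0], "jaw": -1},
    {"offset": [0, 0, -20], "rot": [0, 0, 0], "jaw": -1},
    {"offset": [0, 0, -20], "rot": [0, 0, 0], "jaw": -1}
  ]
}}

```text
time: 20.48
position: [0.5587, -0.1317, 0.108]
tcp_rot: [-2.001, -2.42, 0.001]
ft_force: [0.2, -0.7, -1.4]
width: 0.018
grip_force: 45.0
```

Emit:
{"name": "play_rows", "arguments": {
  "plan": [
    {"offset": [0, 0, 0], "rot": [0, 0, 0], "jaw": -1},
    {"offset": [0, 0, 0], "rot": [0, 0, 0], "jaw": -1}
  ]
}}

```text
time: 20.65
position: [0.5595, -0.132, 0.1091]
tcp_rot: [2.001, 2.421, 0.0]
ft_force: [-0.5, -0.2, -0.5]
width: 0.0178
grip_force: 45.0
```

```bash
python3 -c "
from h import *
rep()"
```

```text
t 20.65 pos [ 559.5 -132.   109.1] yaw 10.84 tray X 36.2 Y -259.8 tipZ 12.6 F [-0.53 -0.22 -0.49] T [-0.075  0.015  0.033] 44.988995315507054
```

Emit:
{"name": "play_rows", "arguments": {
  "plan": [
    {"offset": [0, 0, -1], "rot": [0, 0, 0], "jaw": -1},
    {"offset": [0, 0, -1.8], "rot": [0, 0, 0], "jaw": -1},
    {"offset": [0, 0, -1.8], "rot": [0, 0, 0], "jaw": -1},
    {"offset": [0, 0, -1.8], "rot": [0, 0, 0], "jaw": -1}
  ]
}}

```text
time: 20.98
position: [0.5592, -0.1319, 0.1071]
tcp_rot: [2.002, 2.421, 0.0]
ft_force: [0.9, -0.7, -1.3]
width: 0.0179
grip_force: 45.0
```

Emit:
{"name": "play_rows", "arguments": {
  "plan": [
    {"offset": [0, 0, -0.5], "rot": [0, 0, 0], "jaw": -1},
    {"offset": [0, 0, -0.5], "rot": [0, 0, 0], "jaw": -1},
    {"offset": [0, 0, -0.5], "rot": [0, 0, 0], "jaw": -1}
  ]
}}

```text
time: 21.23
position: [0.5592, -0.1319, 0.1066]
tcp_rot: [-2.002, -2.421, 0.0]
ft_force: [-0.2, -0.3, -1.8]
width: 0.0177
grip_force: 45.0
```

Emit:
{"name": "play_rows", "arguments": {
  "plan": [
    {"offset": [0, 0, -0.5], "rot": [0, 0, 0], "jaw": -1},
    {"offset": [0, 0, -0.5], "rot": [0, 0, 0], "jaw": -1},
    {"offset": [0, 0, -0.5], "rot": [0, 0, 0], "jaw": -1}
  ]
}}

```text
time: 21.48
position: [0.5593, -0.132, 0.1064]
tcp_rot: [2.001, 2.421, 0.0]
ft_force: [-1.2, -0.4, 1.6]
width: 0.0177
grip_force: 45.0
```

Emit:
{"name": "play_rows", "arguments": {
  "plan": [
    {"offset": [0, 0, -0.4], "rot": [0, 0, 0], "jaw": -1},
    {"offset": [0, 0, -0.4], "rot": [0, 0, 0], "jaw": -1},
    {"offset": [0, 0, -0.4], "rot": [0, 0, 0], "jaw": -1}
  ]
}}

```text
time: 21.73
position: [0.5593, -0.1319, 0.1064]
tcp_rot: [2.001, 2.421, 0.0]
ft_force: [-1.9, -0.1, 5.1]
width: 0.0179
grip_force: 45.0
```

Emit:
{"name": "play_rows", "arguments": {
  "plan": [
    {"offset": [0, 0, 0.4], "rot": [0, 0, 0], "jaw": 1},
    {"offset": [0, 0, 0.4], "rot": [0, 0, 0], "jaw": 1},
    {"offset": [0, 0, 0.4], "rot": [0, 0, 0], "jaw": 1},
    {"offset": [0, 0, 0.4], "rot": [0, 0, 0], "jaw": 1},
    {"offset": [0, 0, 0.4], "rot": [0, 0, 0], "jaw": 1}
  ]
}}

```text
time: 22.15
position: [0.5592, -0.1319, 0.1059]
tcp_rot: [-2.002, -2.421, 0.0]
ft_force: [-0.5, -0.3, 0.1]
width: 0.043
grip_force: 0.0
```

Emit:
{"name": "play_rows", "arguments": {
  "plan": [
    {"offset": [0, 0, 0], "rot": [0, 0, 0], "jaw": 1},
    {"offset": [0, 0, 0], "rot": [0, 0, 0], "jaw": 1},
    {"offset": [0, 0, 0], "rot": [0, 0, 0], "jaw": 1},
    {"offset": [0, 0, 0], "rot": [0, 0, 0], "jaw": 1},
    {"offset": [0, 0, 0], "rot": [0, 0, 0], "jaw": 1}
  ]
}}

```text
time: 22.57
position: [0.5592, -0.1319, 0.106]
tcp_rot: [2.002, 2.421, -0.0]
ft_force: [-0.9, -0.7, -0.0]
width: 0.0765
grip_force: 0.0
```

Emit:
{"name": "play_rows", "arguments": {
  "plan": [
    {"offset": [0, 0, 20], "rot": [0, 0, 0], "jaw": 1},
    {"offset": [0, 0, 50], "rot": [0, 0, 0], "jaw": 1},
    {"offset": [0, 0, 85], "rot": [0, 0, 0], "jaw": 1},
    {"offset": [0, 0, 115], "rot": [0, 0, 0], "jaw": 1},
    {"offset": [0, 0, 115], "rot": [0, 0, 0], "jaw": 1}
  ]
}}

```text
time: 22.98
position: [0.563, -0.1334, 0.2275]
tcp_rot: [1.993, 2.412, 0.006]
ft_force: [-0.4, -0.9, -0.0]
width: 0.0868
grip_force: 0.0
```

Emit:
{"name": "play_rows", "arguments": {
  "plan": [
    {"offset": [0, 0, 0], "rot": [0, 0, 0], "jaw": 1},
    {"offset": [0, 0, 0], "rot": [0, 0, 0], "jaw": 1},
    {"offset": [0, 0, 0], "rot": [0, 0, 0], "jaw": 1}
  ]
}}

```text
time: 23.23
position: [0.558, -0.1314, 0.2194]
tcp_rot: [-1.999, -2.419, 0.002]
ft_force: [-0.1, -0.3, 0.3]
width: 0.0871
grip_force: 0.0
```

```bash
python3 - <<'E'
from h import *
s=rep();p,d=snapshot('wrist');save('w6',p);C=cam('wrist',s)
vv,uu=np.mgrid[0:384,0:512];P=deproj(np.c_[uu.ravel(),vv.ravel()],d,C).reshape(384,512,3);Z=P[...,2]
near=(abs(P[...,0]-.557)<.06)&(abs(P[...,1]+.132)<.08)&(d>0)
for n,a,b in(('stand',.043,.0535),('head',.055,.064),('top',.13,.146)):
    m=near&(Z>a)&(Z<b);w=P[m]*1e3;print(n,m.sum(),cv2.minAreaRect(w[:,:2].astype(np.float32)) if m.sum() else '',np.median(w[:,2]))
E
```

```text
t 23.23 pos [ 558.  -131.4  219.4] yaw 10.84 tray X 34.7 Y -259.4 tipZ 122.9 F [-0.11 -0.34  0.28] T [-0.032  0.043 -0.017] 0.0
stand 4699 ((559.8058471679688, -131.99252319335938), (60.15618896484375, 110.08320617675781), 10.83138656616211) 49.72120155987753
head 664 ((555.0343627929688, -111.27410125732422), (19.136001586914062, 35.440799713134766), 10.980039596557617) 59.54349842692474
top 773 ((559.2240600585938, -131.54818725585938), (17.189096450805664, 23.35196304321289), 10.876667976379395) 139.31710287745196
```

View pics/w6.png

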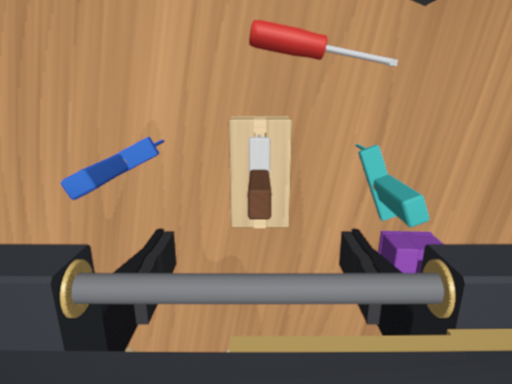

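The rake stands upright in its slot (260,190), head at 59.5 mm and top at 139.3 mm, the same as at the start. The gripper is clear, so I hand in.

```bash
python3 -c "
from rig import *
print(close_job())"
```

```text
the job is handed in; nothing more can be done
None
```

The six lumps lie two in each third of the tray with none stacked, the rake is back upright in its stand, bed force readings stayed under 6 N, and the job was handed in at about 23 s.

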